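# Fit the bench pin into its bracket

## Robot

A 6-joint arm with a two-finger parallel gripper is mounted at the origin on the work surface. World frame = base frame: x ahead of the robot, y to its left, z up, the work surface at z = 0. Lengths are in m, angles in rad, forces in N, time in s.
With the tool pointing down it reaches from about 0.2 to 0.875 m from the base axis. Payload 3.4 kg.
Tool frame: the origin (TCP) lies at the centre of the arm's flange, where the gripper is bolted on; the fingertips stand 199 mm ahead of it and the grasp point (between the pads) lies 180 mm ahead of it (r.finger_overhang is the z of the fingertips in the tool frame, in m); z points along the fingers, y is the line along which they close (so a half turn about z gives the same grasp; the last joint's range is limited). The gripper opens to 94 mm and grips with 3 to 60 N. Pads are 16 mm wide; open, the fingers measure 119 mm over their backs; the gripper's body (75 mm by 177 mm) begins 78 mm behind the grasp point.
Start: joints at [1.131, 0.276, 1.505, -0, 1.361, -0.121], TCP at [0.18, 0.546, 0.405] pointing down, gripper open.
Joint ranges: [-2.89, 2.89], [-0.75, 2.08], [0.22, 2.7], [-1.18, 4.32], [0.11, 2.71], [-2.7, 2.7]. Speed limits (rad/s): [2.57, 2.57, 3.14, 3.14, 3.14, 3.14].

## Interface

Orientations are given as a rotation vector (axis times angle).
In Python, from station import monitor, eyes, workorder, r gives the robot as it stands.
- The arm moves only by the tool step_arm, never from a script. Its argument "rows" is a list that holds one entry, the list of rows, each a list of 5 numbers: the shift along the tool's x, y, z in m, then the turn about the tool's z in rad, then the opening, from -1 (shut) to 1 (fully open), so that 0 is half open. In form: [[[dx, dy, dz, spin, fingers], ...]]. A call has exactly 5 rows; each row shifts and turns the commanded pose from where the row before left it, along the tool's axes as they then stand; what a row does not reach is not made up. A row lasts 1/10 s, in which the tool goes at most 50 mm and 8.59 degrees, less where a joint would pass 70% of its speed; a pose out of reach is approached as far as the arm can. A call with a gripper value outside its range is refused whole. The fingers move at their own pace and stop on an object; "squeeze" is the grip in N (left out, the last holds). Time passes only in rows, so rows that do not move let the fingers close, or fill a call up. It gives the time, the measured TCP pose, the force, the opening and the grip force at its end, in the units of the state.
- monitor.get_state(): the state, without advancing time (a new reading comes with each control period).
- eyes.read_camera(name): name is "scene" or "top" or "wrist"; returns a dict with "pixels" (420x560x3 uint8, blue, green, red), "vertical_fov" (degrees; the focal length in pixels is half the picture's height over the tangent of half this angle, whatever the lens; pixels are square), "cx", "cy" (the principal point, pixels), "cam_to_world" (4x4, takes a point from camera to world coordinates). Camera axes: x right, y up, looking along -z (the intrinsics and any distortion apply to the point x, -y, -z); pixel columns grow to the right and rows downward; lengths in m; the calibration is good to about 2 mm. A picture is of the moment at which its call begins. There is no depth.
- workorder.sign_off(): hands the job in; it is judged then, once.
The state is a dict: "time_s": time; "joint_pos": joint angles; "qvel": joint speeds; "joint_torque": joint torques, N m; "tool_pos": TCP position; "eef_rot": TCP orientation; "ft_force": force on the tool from outside, world axes, zero at the start; "ft_torque": the same for the moment, N m; "finger_gap": finger opening in m; "finger_force": force on a finger pad.
Only numpy, scipy, OpenCV 4.12 (cv2) and the standard library are available. Lean on these libraries where they do the work, as an engineer would, in place of code of your own. Each camera call takes 0.05 s, during which the arm holds its last target. There are 200 camera calls.

## Task

Fit the jeweller's bench pin: pick up the wooden pin with the tongue and slide its tongue fully home into the slot of the steel bracket, whose mouth faces the robot, so that its shoulders meet the bracket's face, and let go of it there. Do not push about the other things on the bench.

Things in the scene. Friction and masses are not known exactly. Their poses are not given: they have to be found in the camera images.
- pin_centre (a point): Loose bench pin of light wood, flat on the bench, 0.1-0.2 kg, alike either side up. Point: where to grip, near its centre of mass, half-way up. x towards the tongue, z up. Body 50 mm wide (y), 26 thick; solid from 35 mm behind (-x) to the shoulders 27 mm ahead; two prongs with a notch between reach 66 mm behind. The narrower tongue runs on ahead of the shoulders.
- pin_nose (a point): Foremost point of the pin's tongue, 79 mm ahead (+x) of pin_centre, same axes and height. The tongue is 52 mm long from shoulders to nose, 36 mm wide, 16 mm thick, centred on the body's width and thickness; its nose is rounded (8 mm radius).
- pin: The same pin; origin on its underside, 18 mm behind (-x) pin_centre and 13 mm below it; same axes.
- slot_mouth (a point): Centre of the slot's mouth in the bracket's face, about 42 mm above the bench. x level, straight into the slot (away from the robot, turned up to 0.4 rad either way), z up. Slot 38.5 mm wide, 18.5 high, 58 deep, plain and square-edged. With the pin home its shoulders lie against the face and its nose is 52 mm inside.
- bracket: Steel bracket fixed to the bench, same axes as slot_mouth; origin at bench level under its middle, 35 mm behind the face. Block 90 mm wide (y), 70 deep (x), 63 high, bolt heads to 69, on a base plate 120 x 120 mm, 10 thick, that stands 25 mm out before the face. A window in its roof, as wide as the slot, lies nearer the mouth's end, 14 to 36 mm from the face.
- wood_block: A loose plain rectangular wooden block, 125 x 48 x 26 mm (x, y, z), without tongue or notch; not needed, leave it. Origin at the centre of its underside.
- steel_bowl: A loose steel bowl, 100 mm across, 45 mm high, beyond and to the left of the bracket; leave it. Origin at the centre of its underside.
- file: A loose flat file with a wooden handle, 240 mm long, 20 mm high, lying crosswise between the robot and the bracket; leave it. Origin on its underside, 110 mm from the handle's end; x towards the blade.
- hammer: A loose hammer, 240 mm long, lying at the right side of the bench; leave it. Origin on its underside; x from handle to head.
Mind the look-alikes: they are no part of the job. Leave any yellow look-alike of the pin alone.

How it is judged:
At the end, for the whole second after the job is handed in: The tongue is in the slot, its nose at least 48 mm past the mouth (shoulders within 4 mm of the bracket's face), within 4 mm sideways and 5 mm in height of the slot's middle, the pin in line with the slot within 0.1 rad, released and at rest (x of pin_nose in the frame of slot_mouth above 0.048 m and y of pin_nose in the frame of slot_mouth between -0.004 and 0.004 m and z of pin_nose in the frame of slot_mouth between -0.005 and 0.005 m and angle between the x axis of pin_centre and the x axis of slot_mouth, either way round below 0.1 rad and linear speed of pin below 0.02 m/s); the robot touches nothing.
It fails at once if the plain wooden block is moved by more than 30 mm (distance of wood_block from where it was at the start of the episode above 0.03 m).
It fails at once if the bowl is moved by more than 30 mm (distance of steel_bowl from where it was at the start of the episode above 0.03 m).
It fails at once if the file is moved by more than 30 mm (distance of file from where it was at the start of the episode above 0.03 m).
It fails at once if the hammer is moved by more than 30 mm (distance of hammer from where it was at the start of the episode above 0.03 m).
It also fails if it takes over 48 s, if anything falls off the work surface, if the arm or the gripper's body presses on something with over 40 N, if the wrist force passes 120 N, or if a joint passes its speed limit or range.

## Working session

There is one attempt and no reset: what is moved stays moved. The work goes in short steps, Python scripts to look and compute and a tool call to move; the robot and the scene stay as the last step left them, time stands still between calls to the robot, and variables do not carry over. Pictures are saved under pics/ and viewed, at most 10 in all, crops included, and the job is handed in when it is done.

Besides the shell and the picture viewer there is one more tool, called after ">>>" as name(argument=value, ...) on one line, values as JSON. step_arm: Moves the arm, as the interface text tells. Its arguments: {"type":"object","properties":{"rows":{"type":"array","items":{"type":"array","items":{"type":"array","items":{"type":"number"}}}},"squeeze":{"type":"number"}},"required":["rows"]}

```bash
ls; mkdir -p pics; python3 - <<'E'
from station import monitor, eyes, workorder, r
import cv2,pickle
s=monitor.get_state(); print({k:s[k] for k in('time_s','tool_pos','eef_rot','finger_gap','ft_force')})
d={}
for n in('top','scene'):
    c=eyes.read_camera(n); d[n]=c; cv2.imwrite(f'pics/{n}0.png',c['pixels']); print(n,[k for k in c],c['vertical_fov'],c['cx'],c['cy'],c['cam_to_world'], {k:c[k] for k in c if k not in('pixels','vertical_fov','cx','cy','cam_to_world')})
pickle.dump(d,open('cams.pkl','wb'))
E
```

```text
pics
{'time_s': 0.0, 'tool_pos': array([0.18013006, 0.54584971, 0.40382108]), 'eef_rot': array([-4.98567240e-01, -3.10129446e+00,  2.66588154e-03]), 'finger_gap': 0.09389944755226629, 'ft_force': array([-0.10217288,  0.82859744, -0.27561853])}
top ['pixels', 'vertical_fov', 'cx', 'cy', 'cam_to_world'] 43.34910860179005 277.7064102466626 206.58501737038324 [[ 0.00869398  0.98982445 -0.14202805  0.29291573]
 [-0.99993347  0.00752885 -0.00873881 -0.0702694 ]
 [-0.00758058  0.14209458  0.98982406  1.58260438]
 [ 0.          0.          0.          1.        ]] {}
scene ['pixels', 'vertical_fov', 'cx', 'cy', 'cam_to_world'] 44.27574006189162 279.11709891067574 211.536402655803 [[ 0.7606223  -0.48985043  0.42602848  1.16471318]
 [ 0.64910066  0.58501236 -0.48623951 -0.821294  ]
 [-0.01104729  0.64637999  0.76293569  1.23121697]
 [ 0.          0.          0.          1.        ]] {}
```

View pics/top0.png

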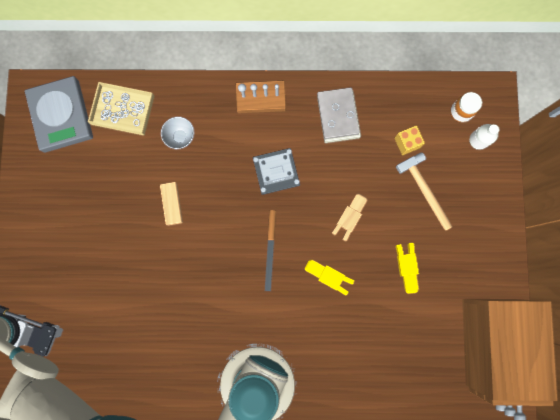

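View pics/scene0.png

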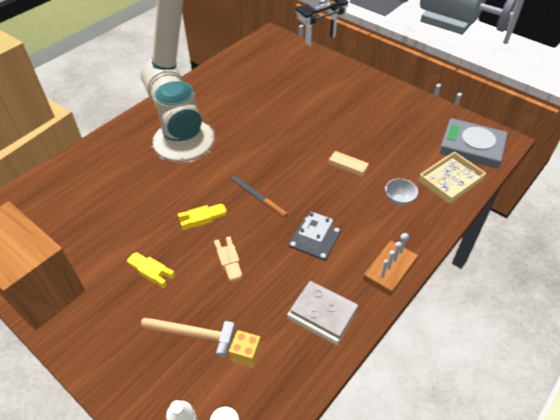

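The top view shows the pin at about (350,217), tongue up-right, the bracket at about (276,171) and the file at (270,250). The two yellow look-alikes are at (330,277) and (408,268). The scene view agrees, with the pin at (229,258) and the bracket at (316,235). Next I measure these.

```bash
cat > h.py <<'E'
import numpy as np, cv2
def foc(c): return c['pixels'].shape[0]/2/np.tan(np.radians(c['vertical_fov'])/2)
def proj(c,P):
    P=np.atleast_2d(P); M=np.linalg.inv(c['cam_to_world']); q=P@M[:3,:3].T+M[:3,3]; f=foc(c)
    return np.c_[c['cx']+f*q[:,0]/-q[:,2], c['cy']-f*q[:,1]/-q[:,2]]
def back(c,uv,z):
    uv=np.atleast_2d(uv).astype(float); f=foc(c); M=c['cam_to_world']
    d=np.c_[(uv[:,0]-c['cx'])/f,-(uv[:,1]-c['cy'])/f,-np.ones(len(uv))]@M[:3,:3].T
    return M[:3,3]+d*((z-M[2,3])/d[:,2])[:,None]
def pinpts(x,y,yaw,z=.026):
    # top outline in pin_centre axes (notch omitted)
    p=np.array([[-.066,.025],[.027,.025],[.027,.018],[.079,.018],[.079,-.018],[.027,-.018],[.027,-.025],[-.066,-.025]])
    R=np.array([[np.cos(yaw),-np.sin(yaw)],[np.sin(yaw),np.cos(yaw)]])
    return np.c_[p@R.T+[x,y],np.full(len(p),z)]
E
python3 - <<'E'
import pickle; from h import *
d=pickle.load(open('cams.pkl','rb'))
t=d['top']
print('nose',back(t,[363,199],.02),'prongs',back(t,[[335,231],[348,239]],.026))
print('bracket ctr',back(t,[276,171],.01),'plate corners',back(t,[[253,161],[291,148],[300,185],[262,194]],.01))
print('robot base',back(t,[257,383],.0),'file',back(t,[[272,211],[268,290]],.01),'block',back(t,[171,203],.02))
a=cv2.resize(t['pixels'][140:250,240:385],None,fx=5,fy=5,interpolation=cv2.INTER_CUBIC)
cv2.imwrite('pics/topcrop.png',a)
E
```

```text
nose [[ 0.54198298 -0.31131639  0.02      ]] prongs [[ 0.44469461 -0.22641569  0.026     ]
 [ 0.4213345  -0.26453993  0.026     ]]
bracket ctr [[ 0.62767488 -0.05025534  0.01      ]] plate corners [[ 0.65824651  0.02008059  0.01      ]
 [ 0.69967122 -0.09542345  0.01      ]
 [ 0.585009   -0.1232185   0.01      ]
 [ 0.5565726  -0.00865264  0.01      ]]
robot base [[ 0.00479026 -0.00096495  0.        ]] file [[ 0.50503983 -0.03936289  0.01      ]
 [ 0.27055423 -0.0299973   0.01      ]] block [[0.52554762 0.26323291 0.02      ]]
```

View pics/topcrop.png

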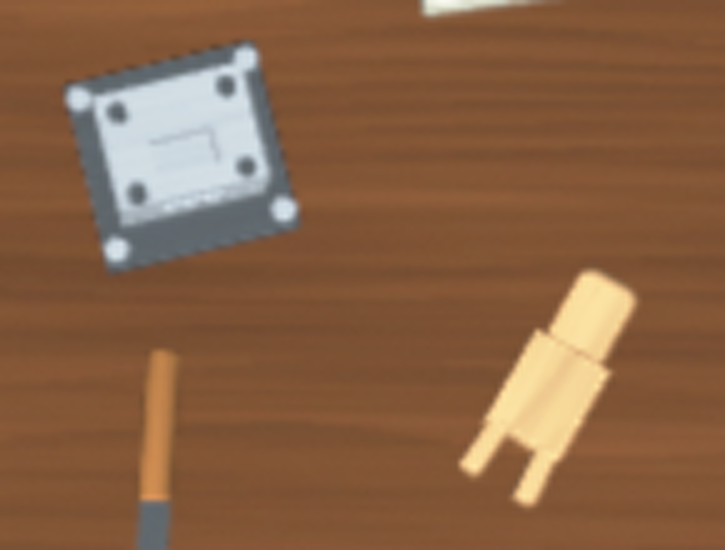

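```bash
cat >> h.py <<'E'
from scipy.spatial.transform import Rotation as Ro
def tool():
    from station import monitor
    s=monitor.get_state(); R=Ro.from_rotvec(s['eef_rot']).as_matrix(); return s,np.array(s['tool_pos']),R
def yawof(R): return np.arctan2(R[1,1],R[0,1])   # world angle of tool y
def plan(tgt,n,ty=None):
    "shift in tool axes per row over n rows; spin separately"
    s,p,R=tool(); v=R.T@(np.array(tgt)-p)
    print('t',round(s['time_s'],2),'pos',p.round(4),'yaw',round(yawof(R),4),'z tilt',R[:2,2].round(4)); print('shift',v.round(4),'per row',(v/n).round(4))
    if ty is not None: print('spin',round(-(ty-yawof(R)),4))
E
python3 - <<'E'
from h import *; from station import eyes,r
s,p,R=tool(); c=eyes.read_camera('wrist'); M=c['cam_to_world']
print('cam in tool',(R.T@(M[:3,3]-p)).round(4)); print((R.T@M[:3,:3]).round(3),c['vertical_fov'],c['cx'],c['cy'],r.finger_overhang)
plan([.45,-.06,.40],15,np.pi/2+.24)
E
```

```text
cam in tool [ 0.074  -0.      0.0198]
[[-0.     0.967  0.256]
 [ 1.    -0.     0.   ]
 [ 0.     0.256 -0.967]] 59.12230094638006 279.0188779913285 214.44199558531037 0.1992
t 0.15 pos [0.1802 0.5459 0.404 ] yaw 1.252 z tilt [-0.0006 -0.0012]
shift [-0.4461 -0.4908  0.0046] per row [-0.0297 -0.0327  0.0003]
spin -0.5588
```

>>> step_arm(rows=[[[-0.031, -0.0345, 0.001, 0, 1], [-0.031, -0.0345, 0.001, 0, 1], [-0.031, -0.0345, 0.002, 0, 1], [-0.031, -0.0345, 0.002, 0, 1], [-0.031, -0.0345, 0.002, 0, 1]]])

```text
time_s: 0.65
tool_pos: [0.2735, 0.3319, 0.3964]
eef_rot: [0.497, 3.102, -0.0]
ft_force: [1.0, -0.3, 0.3]
finger_gap: 0.0943
finger_force: 0.0
```

>>> step_arm(rows=[[[-0.031, -0.0345, 0.001, 0, 1], [-0.031, -0.0345, 0.001, 0, 1], [-0.031, -0.0345, 0.002, 0, 1], [-0.031, -0.0345, 0.002, 0, 1], [-0.031, -0.0345, 0.002, 0, 1]]])

```text
time_s: 1.15
tool_pos: [0.3666, 0.1195, 0.3887]
eef_rot: [0.498, 3.101, 0.001]
ft_force: [1.5, 0.0, -0.3]
finger_gap: 0.094
finger_force: 0.0
```

>>> step_arm(rows=[[[-0.031, -0.0345, 0.001, 0, 1], [-0.031, -0.0345, 0.001, 0, 1], [-0.031, -0.0345, 0.002, 0, 1], [-0.031, -0.0345, 0.002, 0, 1], [-0.031, -0.0345, 0.002, 0, 1]]])

```text
time_s: 1.65
tool_pos: [0.4598, -0.0931, 0.3805]
eef_rot: [0.5, 3.102, 0.001]
ft_force: [1.4, 0.1, 0.7]
finger_gap: 0.0944
finger_force: 0.0
```

>>> step_arm(rows=[[[0, 0, 0, -0.112, 1], [0, 0, 0, -0.112, 1], [0, 0, 0, -0.112, 1], [0, 0, 0, -0.112, 1], [0, 0, 0, -0.112, 1]]])

```text
time_s: 2.15
tool_pos: [0.4595, -0.0912, 0.3804]
eef_rot: [0.385, -3.117, -0.001]
ft_force: [0.3, 0.2, 0.3]
finger_gap: 0.0939
finger_force: 0.0
```

```bash
python3 - <<'E'
from h import *; from station import eyes; import pickle
plan([.46,-.09,.38],1,np.pi/2+.24)
c=eyes.read_camera('wrist'); pickle.dump(c,open('w1.pkl','wb')); cv2.imwrite('pics/w1.png',cv2.resize(c['pixels'],(800,600),interpolation=cv2.INTER_CUBIC))
E
```

```text
t 2.15 pos [ 0.4595 -0.0912  0.3804] yaw 1.8164 z tilt [-0.0006  0.0004]
shift [-0.0008  0.001   0.0004] per row [-0.0008  0.001   0.0004]
spin 0.0056
```

View pics/w1.png

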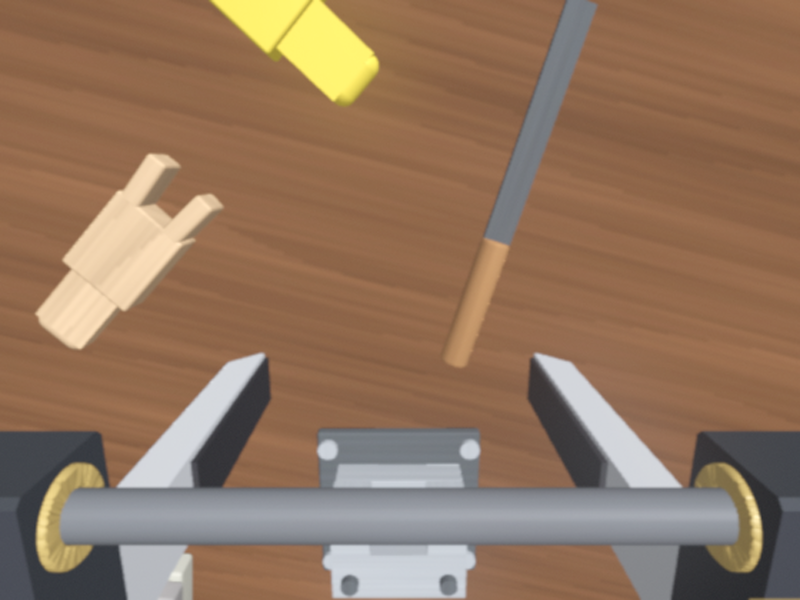

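The wrist view shows the pin at (130,250), clear of other things. The bracket is at (400,500), square to the tool but half hidden by the gripper's cross rod. Next I go above the pin.

>>> step_arm(rows=[[[0.0045, -0.037, 0, 0, 1], [0.0045, -0.037, 0, 0, 1], [0.0045, -0.037, 0, 0, 1], [0.0045, -0.037, 0, 0, 1], [0.005, -0.036, 0, 0.06, 1]]])

```text
time_s: 2.7
tool_pos: [0.4812, -0.2767, 0.3804]
eef_rot: [0.279, -3.129, -0.001]
ft_force: [-0.4, -1.2, 0.1]
finger_gap: 0.0941
finger_force: 0.0
```

>>> step_arm(rows=[[[0, 0, 0, 0.146, 1], [0, 0, 0, 0.146, 1], [0, 0, 0, 0.146, 1], [0, 0, 0, 0.146, 1], [0, 0, 0, 0.146, 1]]])

```text
time_s: 3.2
tool_pos: [0.4811, -0.2753, 0.3803]
eef_rot: [-0.864, -3.02, -0.001]
ft_force: [0.2, -0.5, 0.2]
finger_gap: 0.0939
finger_force: 0.0
```

```bash
python3 - <<'E'
from h import *; from station import eyes; import pickle
plan([.482,-.275,.38],1,1.0268)
c=eyes.read_camera('wrist'); pickle.dump(c,open('w2.pkl','wb')); cv2.imwrite('pics/w2.png',cv2.resize(c['pixels'],(800,600),interpolation=cv2.INTER_CUBIC))
E
```

```text
t 3.2 pos [ 0.4811 -0.2753  0.3803] yaw 1.0138 z tilt [-0.0005  0.0005]
shift [-0.0006  0.0007  0.0003] per row [-0.0006  0.0007  0.0003]
spin -0.013
```

View pics/w2.png

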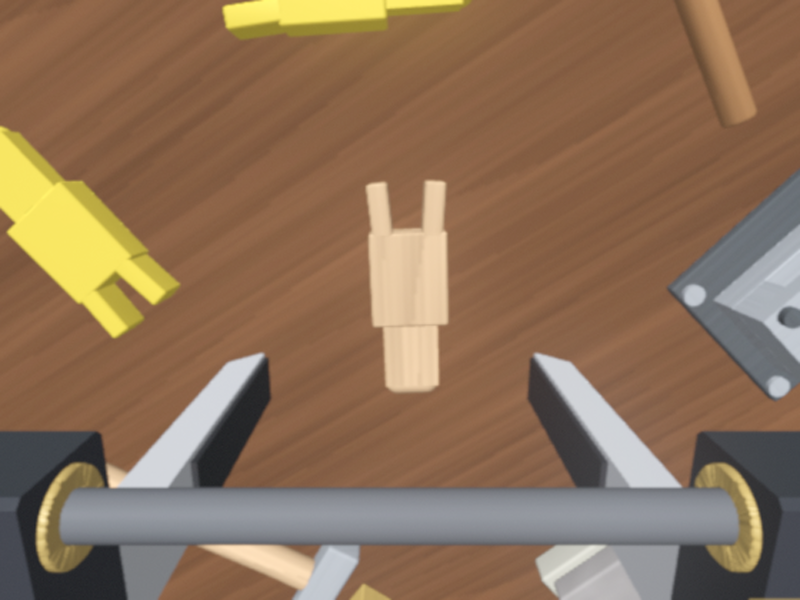

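The view shows the pin in the middle, with shoulder corners at (374,326) and (447,323), rear corners at (369,233) and (447,231) and the nose at y≈388. I turn these into a pose.

```bash
python3 - <<'E'
from h import *; import pickle
c=pickle.load(open('w2.pkl','rb')); k=.7
B=back(c,np.array([[374,326],[447,323],[369,233],[447,231]])*k,.026)[:,:2]
N=back(c,np.array([[388,388],[437,387]])*k,.013)[:,:2]
print(B.round(4),N.round(4)); print('width',np.linalg.norm(B[0]-B[1]),np.linalg.norm(B[2]-B[3]),'len(62)',np.linalg.norm(B[0]-B[2]),np.linalg.norm(B[1]-B[3]))
sh=B[:2].mean(0); bk=B[2:].mean(0); n=N.mean(0)
for a,b in((bk,sh),(bk,n),(sh,n)): print('yaw',np.arctan2(*(b-a)[::-1]),np.linalg.norm(b-a))
# mask-based axis: principal direction of the pin's pixels mapped to z=.02
m=cv2.inRange(cv2.cvtColor(c['pixels'],cv2.COLOR_BGR2HSV),(8,40,170),(25,140,255)); m[:120]=0;m[280:]=0;m[:,:250]=0;m[:,320:]=0
ys,xs=np.nonzero(m); P=back(c,np.c_[xs,ys],.023)[:,:2]; w,v=np.linalg.eigh(np.cov((P-P.mean(0)).T)); d=v[:,1]; d*=np.sign(d[0])
yaw=np.arctan2(d[1],d[0]); q=(P-P.mean(0))@np.c_[d,[-d[1],d[0]]]; print('mask',len(xs),'mean',P.mean(0),'yaw',yaw,'extent',q.min(0),q.max(0))
pc=P.mean(0)+d*(q[:,0].max()-.079)
print('pc from mask nose',pc,'from back',P.mean(0)+d*(q[:,0].min()+.066),'from shoulders',sh-.027*d,'from rear',bk+.035*d)
E
```

```text
[[ 0.4963 -0.3039]
 [ 0.52   -0.2619]
 [ 0.443  -0.2735]
 [ 0.4679 -0.2311]] [[ 0.5433 -0.3228]
 [ 0.561  -0.2929]]
width 0.04823129834669833 0.04921297525595113 len(62) 0.06136415829290369 0.06052193732201041
yaw -0.5254764806829937 0.06094106193094601
yaw -0.5218093363097445 0.1114915245984218
yaw -0.5173884884622828 0.05055136641763971
mask 6498 mean [ 0.48750489 -0.27147529] yaw -0.5204170343052701 extent [-0.06901245 -0.02568583] [0.0724881  0.02538974]
pc from mask nose [ 0.48185509 -0.2682373 ] from back [ 0.48489125 -0.26997738] from shoulders [ 0.48474171 -0.2694367 ] from rear [ 0.48581445 -0.26969613]
```

>>> step_arm(rows=[[[0, 0.0035, 0, -0.036, 1], [0, 0.003, 0.03, 0, 1], [0, 0, 0.04, 0, 1], [0, 0, 0.04, 0, 1], [0, 0, 0.03, 0, 1]]])

```text
time_s: 3.75
tool_pos: [0.4841, -0.269, 0.2385]
eef_rot: [-0.79, -3.039, -0.001]
ft_force: [-0.6, 0.1, -0.6]
finger_gap: 0.0942
finger_force: 0.0
```

>>> step_arm(rows=[[[0, 0, 0.02, 0, 1], [0, 0, 0.012, 0, 1], [0, 0, 0.005, 0, 1], [0, 0, 0, 0, 1], [0, 0, 0, 0, 1]]])

```text
time_s: 4.25
tool_pos: [0.485, -0.27, 0.2046]
eef_rot: [0.795, 3.037, -0.001]
ft_force: [-0.5, -0.0, 0.5]
finger_gap: 0.0941
finger_force: 0.0
```

```bash
python3 - <<'E'
from h import *
plan([.4843,-.2695,.202],1,1.0498)
E
```

```text
t 4.25 pos [ 0.485  -0.27    0.2046] yaw 1.0587 z tilt [ 0.0017 -0.0011]
shift [0.0009 0.     0.0026] per row [0.0009 0.     0.0026]
spin 0.0089
```

>>> step_arm(rows=[[[0, 0, 0.002, 0.008, 1], [0, 0, 0, 0, -1], [0, 0, 0, 0, -1], [0, 0, 0, 0, -1], [0, 0, 0, 0, -1]]], squeeze=45)

```text
time_s: 4.75
tool_pos: [0.4845, -0.2697, 0.2018]
eef_rot: [0.809, 3.035, -0.0]
ft_force: [0.8, -0.1, 0.5]
finger_gap: 0.0649
finger_force: 0.0
```

>>> step_arm(rows=[[[0, 0, 0, 0, -1], [0, 0, 0, 0, -1], [0, 0, 0, 0, -1], [0, 0, 0, 0, -1], [0, 0, 0, 0, -1]]])

```text
time_s: 5.25
tool_pos: [0.4845, -0.2697, 0.2016]
eef_rot: [0.809, 3.036, 0.0]
ft_force: [0.3, 0.3, 0.6]
finger_gap: 0.0496
finger_force: 45.0
```

>>> step_arm(rows=[[[0, 0, -0.03, 0, -1], [0, 0, -0.032, -0.14, -1], [0, 0, -0.032, -0.14, -1], [0, 0, -0.032, -0.14, -1], [0, 0, -0.032, -0.14, -1]]])

```text
time_s: 5.75
tool_pos: [0.4842, -0.2694, 0.3605]
eef_rot: [0.071, -3.14, -0.001]
ft_force: [-0.4, -0.4, -1.7]
finger_gap: 0.05
finger_force: 45.0
```

>>> step_arm(rows=[[[0, 0, 0, -0.14, -1], [0, 0, 0, -0.06, -1], [-0.042, 0.0175, 0, 0, -1], [-0.042, 0.0175, 0, 0, -1], [-0.042, 0.0175, 0, 0, -1]]])

```text
time_s: 6.25
tool_pos: [0.5952, -0.1881, 0.3593]
eef_rot: [0.373, -3.119, -0.001]
ft_force: [0.3, -0.4, -0.8]
finger_gap: 0.0496
finger_force: 45.0
```

>>> step_arm(rows=[[[0, 0, 0, 0, -1], [0, 0, 0, 0, -1], [0, 0, 0, 0, -1], [0, 0, 0, 0, -1], [0, 0, 0, 0, -1]]])

```text
time_s: 6.75
tool_pos: [0.5936, -0.1897, 0.3598]
eef_rot: [0.372, -3.119, -0.0]
ft_force: [0.2, 0.1, -1.9]
finger_gap: 0.0499
finger_force: 45.0
```

```bash
python3 - <<'E'
from h import *; from station import eyes; import pickle
plan([.596,-.191,.36],1,1.8138)
c=eyes.read_camera('wrist'); pickle.dump(c,open('w3.pkl','wb')); cv2.imwrite('pics/w3.png',cv2.resize(c['pixels'],(800,600),interpolation=cv2.INTER_CUBIC))
E
```

```text
t 6.75 pos [ 0.5936 -0.1897  0.3598] yaw 1.8085 z tilt [-0.0002 -0.    ]
shift [-0.002  -0.0019 -0.0002] per row [-0.002  -0.0019 -0.0002]
spin -0.0053
```

View pics/w3.png

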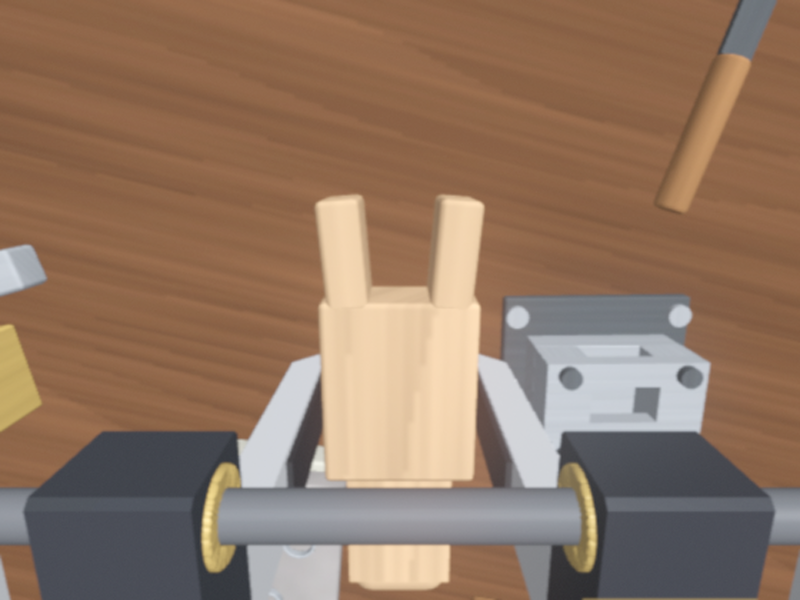

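The held pin sits at the centre and straight. The bracket is at the right: face top edge at y≈360, window at (645,400), slot mouth visible at (615,351). I zoom in on it.

```bash
python3 - <<'E'
from h import *; import pickle
c=pickle.load(open('w3.pkl','rb'))
cv2.imwrite('pics/w3crop.png',cv2.resize(c['pixels'][200:310,345:505],None,fx=5,fy=5,interpolation=cv2.INTER_CUBIC))
E
```

```text
(no output)
```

View pics/w3crop.png

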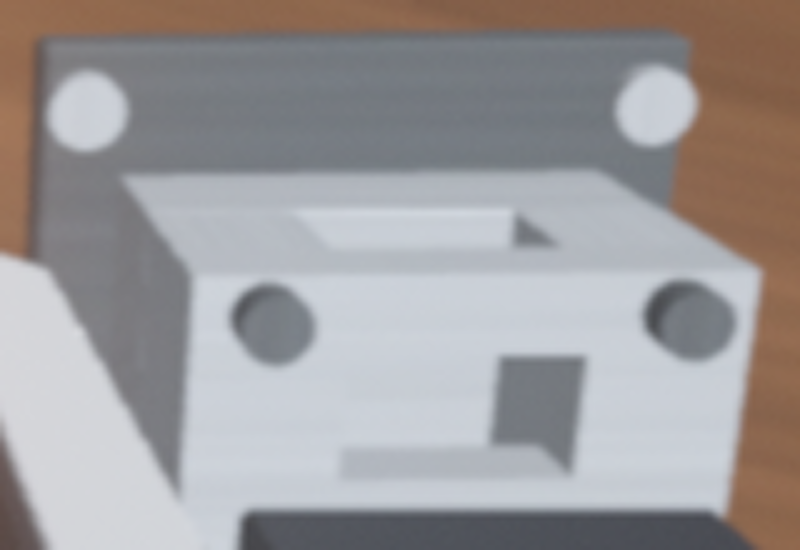

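```bash
cat > fit.py <<'E'
from h import *; import pickle
from scipy.optimize import least_squares
c=pickle.load(open('w3.pkl','rb'))
px=np.array([[192,273],[760,270],[122,177],[602,170],[295,209],[515,209],[557,247],[587,356]])
uv=(px+.5)/5-.5+[345,200]
Q=np.array([[0,-.045,.063],[0,.045,.063],[0,-.045,.01],[0,.045,.01],[0,-.01925,.03275],[0,.01925,.03275],[0,.01925,.05125],[.014,.01925,.063]])
def W(p,Q):
    x,y,a,dz=p[:4]; C,S=np.cos(a),np.sin(a)
    return np.c_[x+C*Q[:,0]-S*Q[:,1],y+S*Q[:,0]+C*Q[:,1],Q[:,2]+dz]
for free in(1,0):
    f=lambda p:(proj(c,W([*p[:3],p[3]*free],Q))-uv).ravel()
    s=least_squares(f,[.594,-.058,.243,0]); print('mouth x,y,yaw,dz',s.x.round(4)); print(s.fun.reshape(-1,2).round(2).tolist())
E
python3 fit.py; python3 - <<'E'
from h import *; import pickle
c=pickle.load(open('w3.pkl','rb')); s,p,R=tool()
# pin in hand, tool frame: shoulders and rear body corners on its top face (tool z .1886-.013)
M=c['cam_to_world'].copy()
B=back(c,np.array([[327,479],[474,478],[321,305],[479,305],[349,580],[449,580]])*.7,p[2]-.1756)
print(((B-p)@R).round(4))
E
```

```text
mouth x,y,yaw,dz [ 0.595  -0.0573  0.2459 -0.0011]
[[0.62, 0.43], [-0.28, 0.17], [-0.79, -0.76], [-0.73, -0.11], [-0.04, 0.58], [-0.17, 0.24], [1.22, -0.07], [-0.02, -0.53]]
mouth x,y,yaw,dz [ 0.5947 -0.0578  0.2456  0.    ]
[[0.42, 0.43], [-0.06, 0.21], [-1.01, -0.82], [-0.65, -0.14], [-0.16, 0.55], [-0.13, 0.22], [1.29, -0.06], [0.07, -0.44]]
[[-0.0266 -0.0242  0.1756]
 [-0.0262  0.0248  0.1756]
 [ 0.0333 -0.0239  0.1756]
 [ 0.0333  0.0242  0.1756]
 [-0.067  -0.0178  0.1756]
 [-0.067   0.0175  0.1756]]
```

>>> step_arm(rows=[[[0.018, 0.032, 0, 0, -1], [0.018, 0.032, 0, 0, -1], [0.018, 0.032, 0, 0, -1], [0.018, 0.031, 0, 0, -1], [0, 0, 0.02, -0.008, -1]]])

```text
time_s: 7.3
tool_pos: [0.4915, -0.0803, 0.3419]
eef_rot: [-0.389, 3.115, 0.0]
ft_force: [0.7, -1.4, -2.7]
finger_gap: 0.0498
finger_force: 45.0
```

>>> step_arm(rows=[[[0, 0, 0.03, 0, -1], [0, 0, 0.03, 0, -1], [0, 0, 0.03, 0, -1], [0, 0, 0.015, 0, -1], [0, 0, 0.004, 0, -1]]])

```text
time_s: 7.8
tool_pos: [0.4935, -0.0827, 0.2292]
eef_rot: [0.386, -3.115, -0.002]
ft_force: [-0.2, 0.0, -1.7]
finger_gap: 0.0497
finger_force: 45.0
```

>>> step_arm(rows=[[[0, 0, 0, 0, -1], [0, 0, 0, 0, -1], [0, 0, 0, 0, -1], [0, 0, 0, 0, -1], [0, 0, 0, 0, -1]]])

```text
time_s: 8.3
tool_pos: [0.4946, -0.0825, 0.2312]
eef_rot: [-0.387, 3.116, -0.001]
ft_force: [-0.1, -0.0, -1.6]
finger_gap: 0.0499
finger_force: 45.0
```

```bash
cat > rel.py <<'E'
from h import *
m=np.array([.5948,-.0577]); a=.2457
s,p,R=tool(); C,S=np.cos(a),np.sin(a); d=p[:2]-m
print('t',s['time_s'],'nose past mouth',round(C*d[0]+S*d[1]+.079,4),'lat',round(-S*d[0]+C*d[1],4),'pin z',round(p[2]-.1886,4),'yaw err',round(yawof(R)-np.pi/2-a,4),'F brkt',(C*s['ft_force'][0]+S*s['ft_force'][1]).round(1),(-S*s['ft_force'][0]+C*s['ft_force'][1]).round(1),s['ft_force'][2].round(1),'T',s['ft_torque'].round(2))
E
python3 rel.py; python3 - <<'E'
from h import *; from station import eyes; import pickle
d={n:eyes.read_camera(n) for n in('scene','wrist')}; pickle.dump(d,open('p4.pkl','wb'))
a=cv2.resize(d['scene']['pixels'][175:275,250:350],(600,600),interpolation=cv2.INTER_CUBIC)
cv2.imwrite('pics/s4.png',a)
E
```

```text
t 8.3 nose past mouth -0.0242 lat 0.0003 pin z 0.0426 yaw err 0.0016 F brkt -0.1 -0.0 -1.6 T [0.   0.03 0.03]
```

View pics/s4.png

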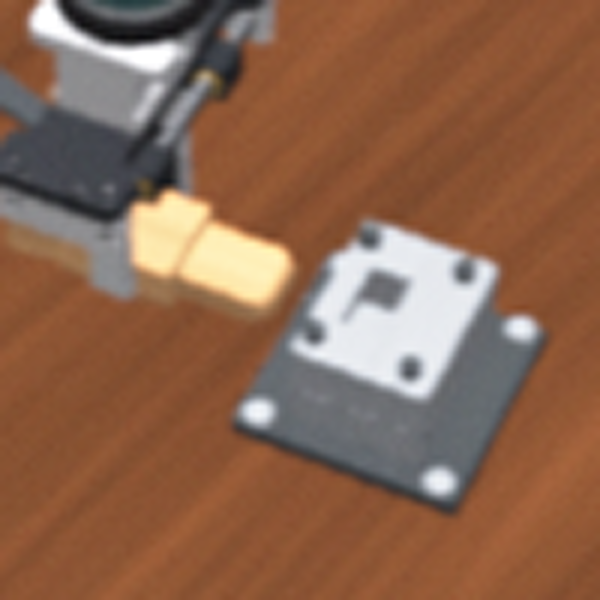

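The scene view shows the tongue facing the slot in line, about 25 mm short. I advance gently.

>>> step_arm(rows=[[[-0.008, 0, 0.0005, 0, -1], [-0.006, 0, 0, 0, -1], [-0.005, 0, 0, 0, -1], [-0.003, 0, 0, 0, -1], [-0.002, 0, 0, 0, -1]]])

```text
time_s: 8.9
tool_pos: [0.5182, -0.0765, 0.23]
eef_rot: [0.388, -3.117, -0.0]
ft_force: [-0.7, 0.7, -2.5]
finger_gap: 0.0499
finger_force: 45.0
```

>>> step_arm(rows=[[[-0.002, 0, 0, 0, -1], [-0.002, 0, 0, 0, -1], [-0.002, 0, 0, 0, -1], [0, 0, 0, 0, -1], [0, 0, 0, 0, -1]]])

```text
time_s: 9.4
tool_pos: [0.5235, -0.0752, 0.2301]
eef_rot: [0.387, -3.117, -0.0]
ft_force: [0.2, 0.2, -1.9]
finger_gap: 0.0495
finger_force: 45.0
```

```bash
python3 rel.py
```

```text
t 9.4 nose past mouth 0.0056 lat 0.0004 pin z 0.0415 yaw err 0.0015 F brkt 0.2 0.2 -1.9 T [ 0.05  0.02 -0.05]
```

>>> step_arm(rows=[[[-0.003, 0, 0, 0, -1], [-0.003, 0, 0, 0, -1], [-0.003, 0, 0, 0, -1], [-0.003, 0, 0, 0, -1], [0, 0, 0, 0, -1]]])

```text
time_s: 9.9
tool_pos: [0.5357, -0.0722, 0.2302]
eef_rot: [-0.388, 3.117, -0.0]
ft_force: [-0.3, -1.2, -1.7]
finger_gap: 0.0499
finger_force: 45.0
```

```bash
python3 rel.py
```

```text
t 9.9 nose past mouth 0.0182 lat 0.0003 pin z 0.0416 yaw err 0.0017 F brkt -0.6 -1.1 -1.7 T [ 0.02 -0.04  0.04]
```

>>> step_arm(rows=[[[-0.004, 0, 0, 0, -1], [-0.004, 0, 0, 0, -1], [-0.004, 0, 0, 0, -1], [-0.004, 0, 0, 0, -1], [0, 0, 0, 0, -1]]])

```text
time_s: 10.4
tool_pos: [0.5514, -0.0682, 0.2302]
eef_rot: [-0.388, 3.117, -0.0]
ft_force: [-0.2, -0.2, -1.9]
finger_gap: 0.0496
finger_force: 45.0
```

```bash
python3 rel.py
```

```text
t 10.4 nose past mouth 0.0343 lat 0.0004 pin z 0.0416 yaw err 0.0018 F brkt -0.2 -0.2 -1.9 T [ 0.03  0.03 -0.03]
```

>>> step_arm(rows=[[[-0.004, 0, 0, 0, -1], [-0.004, 0, 0, 0, -1], [-0.004, 0, 0, 0, -1], [-0.002, 0, 0, 0, -1], [0, 0, 0, 0, -1]]])

```text
time_s: 10.9
tool_pos: [0.5646, -0.0648, 0.2301]
eef_rot: [-0.388, 3.117, -0.0]
ft_force: [0.6, 0.7, -2.4]
finger_gap: 0.0492
finger_force: 45.0
```

>>> step_arm(rows=[[[-0.001, 0, 0, 0, -1], [-0.001, 0, 0, 0, -1], [-0.001, 0, 0, 0, -1], [0, 0, 0, 0, -1], [0, 0, 0, 0, -1]]])

```text
time_s: 11.4
tool_pos: [0.5671, -0.0642, 0.2301]
eef_rot: [-0.387, 3.118, 0.0]
ft_force: [-0.9, -0.0, -1.4]
finger_gap: 0.0496
finger_force: 45.0
```

```bash
python3 rel.py
```

```text
t 11.4 nose past mouth 0.0506 lat 0.0005 pin z 0.0415 yaw err 0.0014 F brkt -0.9 0.2 -1.4 T [-0.02  0.06 -0.02]
```

>>> step_arm(rows=[[[-0.001, 0, 0, 0, -1], [-0.001, 0, 0, 0, -1], [-0.0005, 0, 0, 0, -1], [0, 0, 0, 0, -1], [0, 0, 0, 0, -1]]])

```text
time_s: 11.9
tool_pos: [0.5681, -0.0638, 0.2298]
eef_rot: [0.388, -3.113, -0.0]
ft_force: [-4.8, -2.4, 0.5]
finger_gap: 0.0495
finger_force: 45.0
```

```bash
python3 rel.py
```

```text
t 11.9 nose past mouth 0.0516 lat 0.0005 pin z 0.0412 yaw err 0.0022 F brkt -5.2 -1.2 0.5 T [-0.37  0.82  0.06]
```

The shoulders met the face at about 5 N. I release and lift away.

>>> step_arm(rows=[[[0, 0, 0, 0, 0.5], [0, 0, 0, 0, 0.5], [0, 0, 0, 0, 0.5], [0, 0, 0, 0, 0.5], [0, 0, 0, 0, 0.5]]])

```text
time_s: 12.4
tool_pos: [0.5698, -0.0635, 0.2303]
eef_rot: [-0.387, 3.117, -0.0]
ft_force: [-0.5, 0.3, 0.7]
finger_gap: 0.0704
finger_force: 0.0
```

>>> step_arm(rows=[[[0, 0, -0.01, 0, 0.5], [0, 0, -0.02, 0, 0.5], [0, 0, -0.03, 0, 0.5], [0, 0, -0.04, 0, 0.5], [0, 0, -0.03, 0, 0.5]]])

```text
time_s: 12.9
tool_pos: [0.5697, -0.0635, 0.3632]
eef_rot: [-0.387, 3.115, -0.001]
ft_force: [0.3, -0.6, -0.2]
finger_gap: 0.0702
finger_force: 0.0
```

```bash
python3 - <<'E'
from h import *; from station import eyes; import pickle
c=eyes.read_camera('wrist'); pickle.dump(c,open('w5.pkl','wb')); d=eyes.read_camera('scene')['pixels']
a=cv2.resize(c['pixels'],(600,450)); b=cv2.resize(d[175:275,260:360],(200,200))
o=np.zeros((450,800,3),np.uint8); o[:,:600]=a; o[:200,600:]=b; cv2.imwrite('pics/w5.png',o)
E
```

```text
(no output)
```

View pics/w5.png

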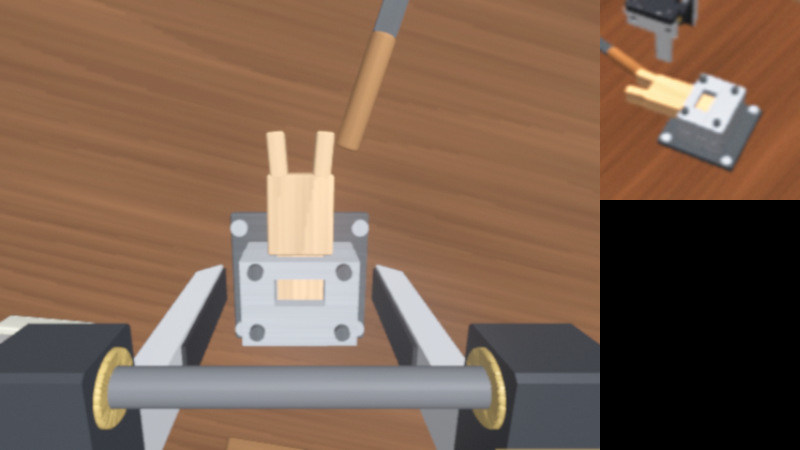

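The pin is in the slot, with the tongue seen through the window at (300,290). A thin light strip at the shoulders, row 256, could be a gap, so I measure it against the face.

```bash
python3 - <<'E'
from h import *; import pickle
c=pickle.load(open('w5.pkl','rb'))
a=.2457;X=np.array([np.cos(a),np.sin(a),0]);Y=np.array([-np.sin(a),np.cos(a),0]);m=np.array([.5948,-.0577,0])
P=lambda x,y,z: proj(c,m+x*X+y*Y+[0,0,z])[0].round(1)
print('face top L,R',P(0,-.045,.063),P(0,.045,.063),'face z.055',P(0,0,.055),'shoulder 4mm back',P(-.004,0,.055),'tongue top at face',P(0,0,.05),'prong ends',P(-.093,-.025,.05),P(-.093,-.025,.055))
cv2.imwrite('pics/w5c.png',cv2.resize(c['pixels'][195:295,210:350],(784,560),interpolation=cv2.INTER_CUBIC))
E
```

```text
face top L,R [223.1 244.1] [335.5 244.3] face z.055 [279.3 240.9] shoulder 4mm back [279.3 236.3] tongue top at face [279.3 239. ] prong ends [247.  124.2] [246.4 124.4]
```

View pics/w5c.png

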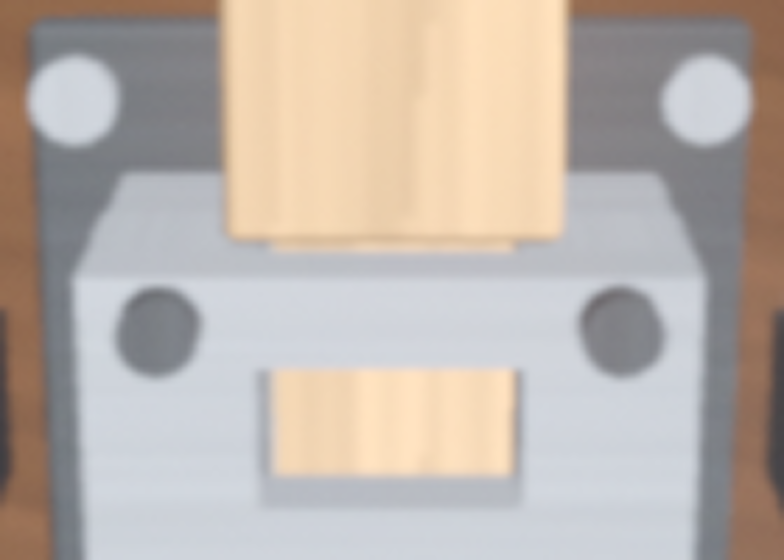

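The shoulders' top edge stands about 2 mm off the face, because the released pin sags within the slot's play. The prong ends put the nose at about 50–51 mm, inside tolerance, with the pin centred and the robot clear. I hand it in.

```bash
python3 -c "
from station import workorder; print(workorder.sign_off())"
```

```text
the job is handed in; nothing more can be done
None
```

The bench pin's tongue is in the bracket slot and released, and the job is handed in with no verdict returned: the shoulders met the face under about 5 N, then the pin sagged slightly on release, leaving the nose an estimated 50–51 mm past the mouth (48 needed).

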